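# Log a packed parcel on the orange counter

## Robot

A 7-joint arm with a two-finger parallel gripper is mounted at the origin on the work surface. World frame = base frame: x ahead of the robot, y to its left, z up, the work surface at z = 0. Lengths are in m, angles in rad, forces in N, time in s.
With the tool pointing down it reaches from about 0.425 to 0.925 m from the base axis. Payload 6.8 kg.
Tool frame: the origin (TCP) lies between the finger pads; the fingertips stand 17 mm ahead of it and the grasp point (between the pads) lies 2 mm behind it; z points along the fingers, x is the direction in which the jaws open and shut, and the axes are right-handed (so a half turn about z gives the same grasp; the last joint's range is limited). The gripper opens to 85 mm and grips with 20 to 120 N. Pads are 22 mm wide; open, the fingers measure 114 mm over their backs; the gripper's body (76 mm by 85 mm) begins 54 mm behind the grasp point. The pads swing forward as they close: fully open they stand 13 mm farther back than shut.
Start: joints at [-1.366, 0.477, 0.022, 1.555, -0.011, 1.109, -0.083], TCP at [0.208, 0.642, 0.248] pointing down, gripper open.
Joint ranges: [-2.96, 2.96], [-0.34, 2.1], [-1.41, 1.46], [0.24, 2.44], [-1.37, 4.51], [0.17, 1.92], [-2.96, 2.96]. Speed limits (rad/s): [2.39, 2.39, 3.14, 3.14, 3.14, 3.14, 3.14].

## Interface

Orientations are given as a unit quaternion [w, x, y, z].
In Python, from station import readout, read_camera, get_calibration, bot, models gives the robot as it stands.
- The arm moves only by the tool carry_out, never from a script. Its argument "deltas" is a list of rows, each a list of 2 entries, a list of its own where there are three numbers: the shift along the tool's x, y, z in cm, then the turn about the tool's z in degrees. A call has 1 to 10 rows; each row is the pose to reach, as a shift and turn from the pose measured when the call began, along the tool's axes at that moment; what a row does not reach only later rows make up. A row lasts 1/8 s, in which the tool goes at most 62.5 mm and 10.7 degrees, less where a joint would pass 70% of its speed; a pose out of reach is approached as far as the arm can. A call with a gripper value outside its range is refused whole. "hand" is the opening, from 0 (shut) to 1 (fully open), set as the call begins (left out, the last holds). The fingers move at their own pace and stop on an object; "newtons" is the grip in N (left out, the last holds). Time passes only in rows, so rows that repeat a pose let the fingers close. It gives the time, the measured TCP pose, the force and the opening at its end, in the units of the state.
- readout.get_obs(): the state, without advancing time (a new reading comes with each control period).
- read_camera(name): name is "scene" or "top" or "wrist"; returns the picture (480x640x3 uint8, red, green, blue); there is no depth.
- get_calibration(name): a dict with "fov_y" (degrees; the focal length in pixels is half the picture's height over the tangent of half this angle, whatever the lens; pixels are square), "cx", "cy" (the principal point, pixels), "world_from_camera" (4x4, takes a point from camera to world coordinates). Camera axes: x right, y down, z forward; pixel columns grow to the right and rows downward; lengths in m; the calibration is good to about 2 mm. The wrist camera is an equidistant fisheye: a pixel r from the principal point sees the ray r / f radians off the axis. A picture is of the moment at which its call begins: read the wrist's pose just before it. get_calibration takes no time and is no camera call; for the wrist camera it gives the pose at the moment of the call.
- bot.hand_in(): hands the job in, once; it reports no verdict.
Trained networks look in the newest picture that a camera, given by its name, has taken for a name from the list of things; names that differ only in an ending like _2 or _b are one class to them, and where a whole thing is asked for, a point or a joint stands for the part that bears it (a point fixed in the world has none). Each returns a list of dicts, best first, with "score" (0 to 1); they miss things now and then, are a little off and sometimes report something else, mostly with a low value. They report only what shows in the picture. A call takes as long as a camera call. They do not tell look-alikes from the thing itself.
- models.spot_in(query, camera): "centre" ([row, column] in pixels, amid what is visible of it).
The state is a dict: "t": time; "q": joint angles; "joint_vel": joint speeds; "joint_torque": joint torques, N m; "eef_pos": TCP position; "tool_rot": TCP orientation; "contact_force": force on the tool from outside, world axes, zero at the start; "torque": the same for the moment, N m; "gripper_width": opening from 0.0 (shut) to 1.0 (fully open).
Only numpy, scipy, OpenCV 4.12 (cv2) and the standard library are available. Lean on these libraries where they do the work, as an engineer would, in place of code of your own. Each camera call takes 0.05 s, during which the arm holds its last target. There are 200 camera calls.

## Task

A parcel is packed: log it on the orange handheld counter. The counter is loose and slides on the bench, so push it by the white button on its end until its other end is braced against the steel stop rail, press the button fully in and hold it in for about half a second, then let go and leave the counter flat on the bench, its plain end squarely against the rail. Leave the blue counter alone.

Things in the scene. Friction and masses are not known exactly. Their poses are not given: they have to be found in the camera images.
- orange_counter: Loose counter to use, about 0.17 kg: orange case, 52 mm wide (x), 100 long (y), 34 high (z up). Origin: centre of its underside. Plain +y end faces the rail, 20 to 50 mm short of it, within 9 deg of square. White button on the -y end: 32 mm wide, 24 high, centre 18 mm up, outer face at y = -64 mm when out. The blue one lies beside it, 130 mm along the rail, on either side.
- orange_counter_button (a joint): Orange counter's button travel along the counter's +y: 0 m = out, 0.006 m = fully in. It springs back out; the spring takes 2 N at first and 4 N fully in. Sliding the counter on the bench takes only about 1 to 2 N, so unless braced the counter slides away instead of the button going fully in.
- stop: Steel angle rail screwed to the bench, 300 mm long (its x), 34 mm high (z up). Origin: bottom middle of its flat working face, the plane y = 0 of this frame, which looks to -y towards both counters; its wall and 50 mm deep foot are on the +y side. Its place and yaw vary.
- blue_counter: Bystander: a counter of the same shape, frame and white button as the orange one, but with a blue case. Not to be pushed or pressed.
Things that resemble listed ones, but are neither listed nor needed, are in the scene too. There is more than one size of the orange_counter; the job needs the middle-sized.

How it is judged:
On the way:
1. the orange counter's button is pressed in (at least 4.5 of its 6 mm) while the counter bears on the stop rail with at least 1 N, for 0.25 s (value of joint orange_counter_button above 0.0045 m and contact force between orange_counter and stop above 1 N), for 0.25 s.
At the end, for the whole second after the job is handed in: The orange counter lies flat and at rest with its plain end against the stop rail (gap under 15 mm, square within 10 degrees), its button sprung back out; the blue counter is within 15 mm of where it was (value of joint orange_counter_button below 0.0015 m and y of orange_counter in the frame of stop between -0.065 and -0.04 m and x of orange_counter in the frame of stop between -0.15 and 0.15 m and angle between the y axis of orange_counter and the y axis of stop, either way round below 0.18 rad and angle between orange_counter's own z axis and vertical below 0.1 rad and linear speed of orange_counter below 0.02 m/s and distance of blue_counter from where it was at the start of the episode below 0.015 m); the robot touches nothing.
It fails at once if the blue counter is moved by more than 15 mm (distance of blue_counter from where it was at the start of the episode above 0.015 m).
It fails at once if the robot pushes on the blue counter (over 2 N) (contact force between any of the fingers, the arm and blue_counter above 2 N).
It also fails if it takes over 32 s, if anything falls off the work surface, if the arm or the gripper's body presses on something with over 40 N, if the wrist force passes 120 N, or if a joint passes its speed limit or range.

## Working session

There is one attempt and no reset: what is moved stays moved. The work goes in short steps, Python scripts to look and compute and a tool call to move; the robot and the scene stay as the last step left them, time stands still between calls to the robot, and variables do not carry over. Pictures are saved under pics/ and viewed, about 8 in all and at most 12, crops included, and the job is handed in when it is done.

Besides the shell and the picture viewer there is one more tool, called after "Request:" as name([rows], argument=value, ...), one row to a line, values as JSON. carry_out: Moves the arm, as the interface text tells. Its arguments: {"type":"object","properties":{"deltas":{"type":"array"},"hand":{"type":"number"},"newtons":{"type":"number"}},"required":["deltas"]}

```bash
mkdir -p pics; cat > h.py <<'E'
import numpy as np,cv2
from station import readout, read_camera, get_calibration, bot, models
def ray(c,px,z):
    "pixel (u,v) on pinhole camera c -> world at height z"
    k=get_calibration(c);f=240/np.tan(np.radians(k['fov_y'])/2);T=np.array(k['world_from_camera'])
    d=T[:3,:3]@np.array([(px[0]-k['cx'])/f,(px[1]-k['cy'])/f,1]);o=T[:3,3]
    return o+d*(z-o[2])/d[2]
def save(c,n):
    im=read_camera(c);cv2.imwrite('pics/'+n,im[:,:,::-1]);return im
E
python3 - <<'E'
from h import *
for c in('top','scene'):
    save(c,c+'1.png')
    for q in('orange_counter','blue_counter','stop','orange_counter_button'):
        print(c,q,[(np.round(d['centre']).tolist(),round(d['score'],2)) for d in models.spot_in(q,c)])
k=get_calibration('top');print(k);o=readout.get_obs();print(o['t'],o['eef_pos'],o['tool_rot'])
E
```

```text
top orange_counter [([358.0, 382.0], 0.86), ([266.0, 450.0], 0.62)]
top blue_counter [([178.0, 309.0], 0.65)]
top stop [([224.0, 231.0], 0.66)]
top orange_counter_button [([309.0, 392.0], 0.97), ([286.0, 470.0], 0.58), ([256.0, 335.0], 0.48)]
scene orange_counter [([305.0, 205.0], 0.92), ([226.0, 193.0], 0.91), ([225.0, 324.0], 0.69)]
scene blue_counter [([257.0, 398.0], 0.89)]
scene stop [([218.0, 408.0], 0.67)]
scene orange_counter_button [([242.0, 307.0], 0.89), ([308.0, 172.0], 0.74), ([246.0, 218.0], 0.61)]
{'fov_y': 57.504200554361866, 'cx': 320.45362086630087, 'cy': 232.09199939222214, 'world_from_camera': array([[ 0.02024671, -0.99282744,  0.11782934,  0.44084315],
       [-0.99978387, -0.01954889,  0.00707511,  0.03254616],
       [-0.00472093, -0.11794712, -0.99300865,  0.6858283 ],
       [ 0.        ,  0.        ,  0.        ,  1.        ]])}
0.5 [0.20767887 0.64224056 0.24826292] [ 2.15041829e-06  8.08623140e-01  5.88326963e-01 -4.12837121e-05]
```

View pics/top1.png

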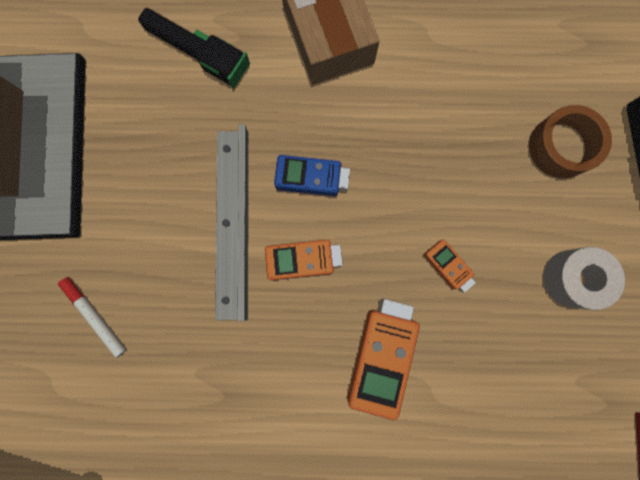

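View pics/scene1.png

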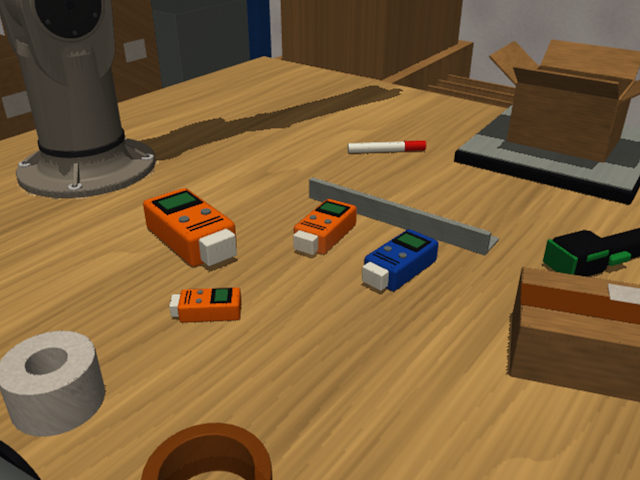

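The top view shows three orange counters: the middle-sized one at (300,259), a large one at (384,360) and a small one at (450,266). The blue one is at (309,175), and the rail is on the left with its face near column 246. I choose (300,259), which is the same size as the blue one and sits in front of the rail. Next I'll check it in a crop and measure.

```bash
python3 - <<'E'
from h import *
im=cv2.imread('pics/top1.png')
cv2.imwrite('pics/crop1.png',cv2.resize(im[110:335,200:400],None,fx=4*.66,fy=4*.66,interpolation=cv2.INTER_CUBIC))
hsv=cv2.cvtColor(im,cv2.COLOR_BGR2HSV)
def rect(lo,hi,roi,z,n):
    m=cv2.inRange(hsv,lo,hi);k=np.zeros_like(m);k[roi[0]:roi[1],roi[2]:roi[3]]=1
    m=cv2.morphologyEx(m*k,cv2.MORPH_CLOSE,np.ones((9,9)))
    c=max(cv2.findContours(m,0,2)[0],key=cv2.contourArea)
    p=np.array([ray('top',q,z)[:2] for q in c[:,0]],np.float32)*1000
    r=cv2.minAreaRect(p);print(n,np.round(r[0],1),np.round(r[1],1),round(r[2],1))
    print(np.round(cv2.boxPoints(r),0).tolist())
rect((4,170,120),(14,255,255),(225,295,255,345),.034,'orange')
rect((4,170,120),(14,255,255),(290,430,340,430),.034,'big')
rect((4,170,120),(14,255,255),(230,300,415,480),.034,'small')
rect((105,120,60),(125,255,255),(140,210,265,355),.034,'blue')
rect((0,0,170),(180,60,255),(235,280,325,350),.030,'button')
for u,v in((246,127),(247,319)): print('rail top',ray('top',(u,v),.034)[:2]*1000)
E
```

```text
orange [476.4  69.1] [49.7 96.7] 7.5
[[445.0, 114.0], [458.0, 18.0], [507.0, 24.0], [495.0, 120.0]]
big [327.5 -58.7] [ 72.4 141.5] 76.5
[[250.0, -77.0], [388.0, -110.0], [405.0, -40.0], [267.0, -7.0]]
small [ 474.7 -155. ] [68.4 35.1] 41.1
[[437.0, -164.0], [460.0, -191.0], [512.0, -146.0], [489.0, -119.0]]
blue [606.3  58.8] [97.2 51.8] 85.0
[[576.0, 13.0], [628.0, 8.0], [636.0, 105.0], [585.0, 109.0]]
button [484.3  12.8] [29.2 13.3] 7.3
[[469.0, 18.0], [471.0, 4.0], [500.0, 8.0], [498.0, 21.0]]
rail top [679.50436534 155.58826997]
rail top [387.68620874 142.3413078 ]
```

View pics/crop1.png

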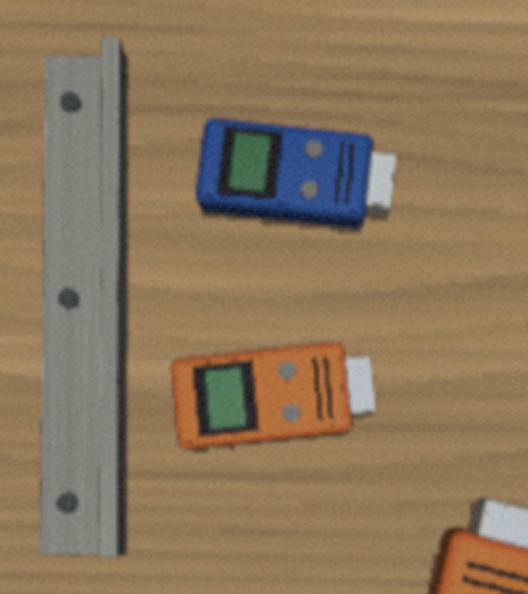

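The crop confirms the orange middle-sized counter (button on the right, plain end facing the rail), at yaw about 7.5° against about 3° for the rail. The button face is near (0.485, 0.006) and the gap is about 28 mm. I'll push with the fingers shut and jaw axis along the rail, approaching in two legs at height.

Request:
carry_out([
  [[-3.8, 3.75, 0], 9],
  [[-7.6, 7.5, 0], 18],
  [[-11.4, 11.25, 0], 27],
  [[-15.2, 15, 0], 36],
  [[-19, 18.75, 0], 45],
  [[-22.8, 22.5, 0], 54],
  [[-26.6, 26.2, 0], 62],
  [[-30.4, 30, 0], 69],
  [[-30.4, 30, 0], 69],
], hand=0, newtons=20)

```text
t: 1.62
eef_pos: [0.4014, 0.2566, 0.2487]
tool_rot: [0.0, 1.0, 0.023, 0.0]
contact_force: [-0.7, 0.5, 0.1]
gripper_width: -0.003
```

Request:
carry_out([
  [[1.2, 5, 0], 0],
  [[2.4, 10, 0], 0],
  [[3.6, 15, 0], 0],
  [[4.8, 20, 0], 0],
  [[6, 25, 0], 0],
  [[7.2, 29.8, 4], 0],
  [[7.2, 29.8, 9], 0],
  [[7.2, 29.8, 14], 0],
  [[7.2, 29.8, 14], 0],
])

```text
t: 2.75
eef_pos: [0.4846, -0.0371, 0.1062]
tool_rot: [0.001, 1.0, 0.023, -0.003]
contact_force: [0.6, 0.4, 0.5]
gripper_width: -0.007
```

```bash
python3 - <<'E'
from h import *
save('top','top2.png')
im=cv2.imread('pics/top2.png')
cv2.imwrite('pics/top2c.png',cv2.resize(im[110:380,200:520],None,fx=2,fy=2))
o=readout.get_obs();print(o['t'],o['eef_pos'],o['tool_rot'],o['contact_force'])
E
```

```text
2.8 [ 0.48641159 -0.03730043  0.10837211] [ 3.42198189e-04  9.99730543e-01  2.31818436e-02 -1.15173976e-03] [-0.41685172 -0.04138534  0.18406069]
```

View pics/top2c.png

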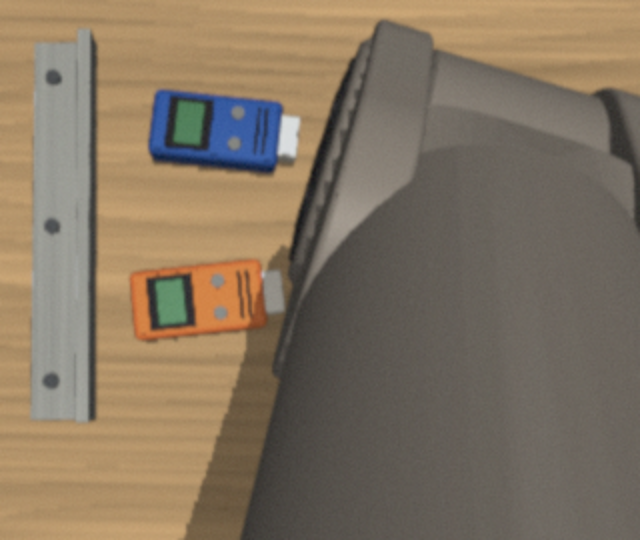

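The arm hides the tool, and both counters are unmoved. Now I'll descend behind the button and creep forward.

Request:
carry_out([
  [[0, 0, 3], 0],
  [[0, 0, 6], 0],
  [[0, 0, 8.2], 0],
  [[0, 0, 8.2], 0],
  [[0, -0.5, 8.2], 0],
  [[0, -1, 8.2], 0],
  [[0, -1.5, 8.2], 0],
  [[0, -2, 8.2], 0],
  [[0, -2, 8.2], 0],
])

```text
t: 3.92
eef_pos: [0.4853, -0.0167, 0.0264]
tool_rot: [0.0, 1.0, 0.024, -0.001]
contact_force: [-0.4, 0.1, -0.4]
gripper_width: -0.002
```

```bash
python3 - <<'E'
from h import *
save('scene','s2.png')
im=cv2.imread('pics/s2.png')
cv2.imwrite('pics/s2c.png',cv2.resize(im[130:330,130:470],None,fx=2.3,fy=2.3))
o=readout.get_obs();print(o['t'],o['eef_pos'],o['tool_rot'],o['contact_force'])
E
```

```text
3.975 [ 0.48527369 -0.01715085  0.02636293] [ 3.56883920e-04  9.99724460e-01  2.34406387e-02 -1.18889606e-03] [0.38045973 0.23911244 0.91108375]
```

View pics/s2c.png

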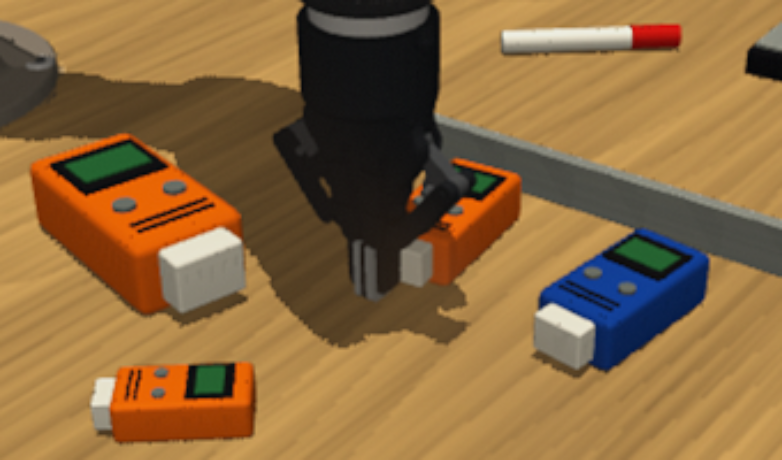

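Shut fingers are narrow, so I'll open them slightly for a wider, steadier contact. Then I'll push slowly, watching the force.

Request:
carry_out([
  [[0, 0, 0], 0],
  [[0, -0.4, 0], 0],
  [[0, -0.8, 0], 0],
  [[0, -1.2, 0], 0],
  [[0, -1.5, 0], 0],
  [[0, -1.8, 0], 0],
  [[0, -2.1, 0], 0],
  [[0, -2.4, 0], 0],
  [[0, -2.7, 0], 0],
  [[0, -3, 0], 0],
], hand=0.12)

```text
t: 5.22
eef_pos: [0.4838, 0.013, 0.0263]
tool_rot: [0.0, 1.0, 0.023, -0.001]
contact_force: [-0.2, -1.1, -0.5]
gripper_width: 0.121
```

```bash
python3 - <<'E'
from h import *
save('top','top3.png');save('scene','s3.png')
a=cv2.imread('pics/top3.png')[110:310,210:410];b=cv2.imread('pics/s3.png')[150:350,230:450]
cv2.imwrite('pics/c3.png',cv2.resize(np.hstack([a,b]),None,fx=1.9,fy=1.9))
o=readout.get_obs();print(o['t'],o['eef_pos'],o['tool_rot'],o['contact_force'])
E
```

```text
5.325 [0.483848   0.01336534 0.02633164] [ 1.98702258e-04  9.99717165e-01  2.37497989e-02 -1.22407035e-03] [ 0.36370577 -1.44297725  0.16376328]
```

View pics/c3.png

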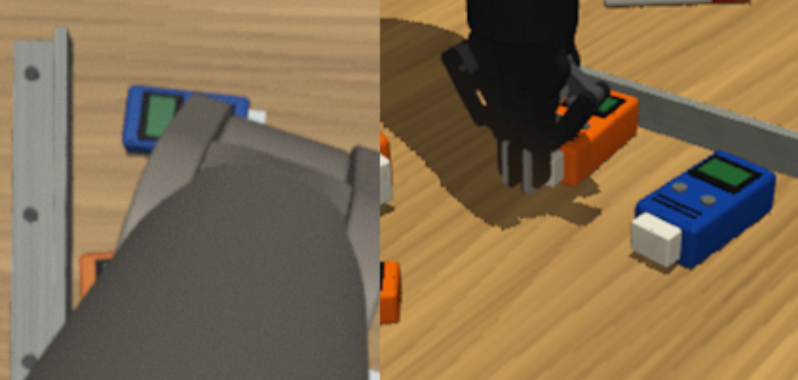

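The counter is being pushed with about 1.3 N, it stays aligned, and blue is clear. I'll keep going in small steps.

Request:
carry_out([
  [[0, -0.2, 0], 0],
  [[0, -0.4, 0], 0],
  [[0, -0.6, 0], 0],
  [[0, -0.8, 0], 0],
  [[0, -1.0, 0], 0],
  [[0, -1.2, 0], 0],
  [[0, -1.2, 0], 0],
])

```text
t: 6.2
eef_pos: [0.4833, 0.0253, 0.0263]
tool_rot: [0.0, 1.0, 0.024, -0.001]
contact_force: [-0.4, -3.3, 0.2]
gripper_width: 0.123
```

Request:
carry_out([
  [[0, -0.1, 0], 0],
  [[0, -0.2, 0], 0],
  [[0, -0.3, 0], 0],
  [[0, -0.3, 0], 0],
])

```text
t: 6.7
eef_pos: [0.4831, 0.0282, 0.0263]
tool_rot: [0.0, 1.0, 0.024, -0.001]
contact_force: [0.0, -2.5, 1.5]
gripper_width: 0.119
```

Request:
carry_out([
  [[0, -0.1, 0], 0],
  [[0, -0.2, 0], 0],
  [[0, -0.3, 0], 0],
  [[0, -0.3, 0], 0],
])

```text
t: 7.2
eef_pos: [0.4828, 0.0297, 0.0264]
tool_rot: [0.001, 1.0, 0.023, -0.001]
contact_force: [-1.2, -7.4, 1.8]
gripper_width: 0.121
```

The force is 7.4 N and the arm is stalling, so the button has bottomed with the counter braced. I'll add a little and hold.

Request:
carry_out([
  [[0, -0.2, 0], 0],
  [[0, -0.3, 0], 0],
  [[0, -0.3, 0], 0],
  [[0, -0.3, 0], 0],
  [[0, -0.3, 0], 0],
  [[0, -0.3, 0], 0],
  [[0, -0.3, 0], 0],
])

```text
t: 8.07
eef_pos: [0.4823, 0.0298, 0.0264]
tool_rot: [0.003, 1.0, 0.022, -0.001]
contact_force: [-1.5, -11.2, 2.0]
gripper_width: 0.12
```

```bash
python3 - <<'E'
from h import *
save('top','top4.png');save('scene','s4.png')
a=cv2.imread('pics/top4.png')[110:310,210:410];b=cv2.imread('pics/s4.png')[150:350,230:450]
cv2.imwrite('pics/c4.png',cv2.resize(np.hstack([a,b]),None,fx=1.9,fy=1.9))
o=readout.get_obs();print(o['t'],o['eef_pos'],o['tool_rot'],o['contact_force'])
E
```

```text
8.175 [0.48228561 0.02986515 0.02634545] [ 0.00265524  0.99975337  0.02201252 -0.00126695] [ -1.52556513 -11.5651576    2.43531866]
```

View pics/c4.png

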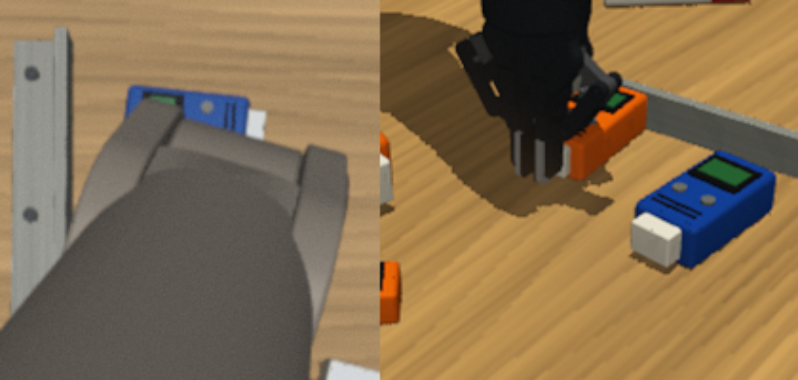

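The button is held in at about 11 N, bottomed out, with the counter against the rail. Now I'll back off straight, then lift clear.

Request:
carry_out([
  [[0, 0.5, 0], 0],
  [[0, 1, 0], 0],
  [[0, 2, 0], 0],
  [[0, 4, 0], 0],
  [[0, 5, 0], 0],
  [[0, 5, -4], 0],
  [[0, 5, -9], 0],
  [[0, 5, -14], 0],
  [[0, 9, -18], 0],
  [[0, 13, -18], 0],
])

```text
t: 9.43
eef_pos: [0.4907, -0.0994, 0.2102]
tool_rot: [0.002, 1.0, 0.023, 0.002]
contact_force: [0.8, -0.4, -0.2]
gripper_width: 0.121
```

Request:
carry_out([
  [[0, 5, 0], 0],
  [[0, 10, 0], 0],
  [[0, 15, 0], 0],
  [[0, 20, 0], 0],
  [[0, 20, 0], 0],
])

```text
t: 10.05
eef_pos: [0.4986, -0.3038, 0.2113]
tool_rot: [0.003, 1.0, 0.02, 0.002]
contact_force: [0.5, 0.8, 0.6]
gripper_width: 0.119
```

```bash
python3 - <<'E'
from h import *
save('top','top5.png');save('scene','s5.png')
a=cv2.imread('pics/top5.png')[110:310,210:410];b=cv2.imread('pics/s5.png')[150:350,230:450]
cv2.imwrite('pics/c5.png',cv2.resize(np.hstack([a,b]),None,fx=1.9,fy=1.9))
im=cv2.imread('pics/top5.png');hsv=cv2.cvtColor(im,cv2.COLOR_BGR2HSV)
def rect(lo,hi,roi,z,n):
    m=cv2.inRange(hsv,lo,hi);k=np.zeros_like(m);k[roi[0]:roi[1],roi[2]:roi[3]]=1
    m=cv2.morphologyEx(m*k,cv2.MORPH_CLOSE,np.ones((9,9)))
    c=max(cv2.findContours(m,0,2)[0],key=cv2.contourArea)
    p=np.array([ray('top',q,z)[:2] for q in c[:,0]],np.float32)*1000
    r=cv2.minAreaRect(p);print(n,np.round(r[0],1),np.round(r[1],1),round(r[2],1))
    print(np.round(cv2.boxPoints(r),0).tolist())
rect((4,170,120),(14,255,255),(225,295,240,345),.034,'orange')
rect((105,120,60),(125,255,255),(140,210,265,355),.034,'blue')
rect((0,0,150),(180,60,255),(235,280,303,350),.030,'button')
o=readout.get_obs();print(o['t'],o['eef_pos'],o['contact_force'])
E
```

```text
orange [478.4  99.4] [50.1 96.8] 3.3
[[451.0, 146.0], [456.0, 50.0], [506.0, 52.0], [501.0, 149.0]]
blue [605.8  59.2] [96.3 52.4] 84.8
[[575.0, 14.0], [628.0, 9.0], [636.0, 105.0], [584.0, 110.0]]
button [482.9  43.3] [31.7 14.1] 5.0
[[467.0, 49.0], [468.0, 35.0], [499.0, 38.0], [498.0, 52.0]]
10.15 [ 0.49965655 -0.29914304  0.21068296] [ 0.38578039 -0.23502217  0.5347395 ]
```

View pics/c5.png

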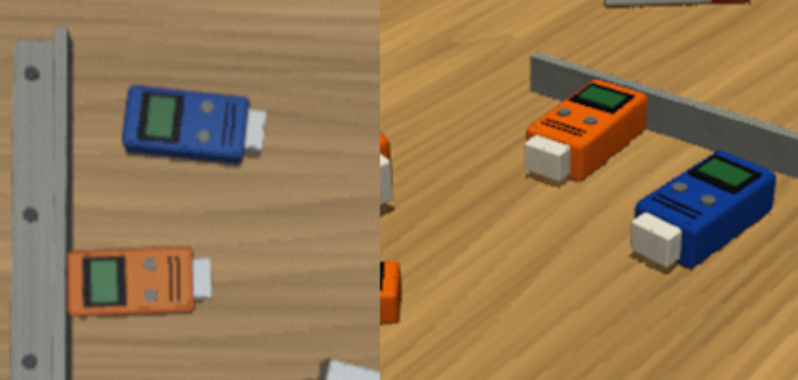

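The counter sits flush and square against the rail (yaw 3.3° against about 3° for the rail). The button is out by 14 mm and blue is unmoved, so I'll hand it in.

```bash
python3 -c "
from h import *
print(bot.hand_in())"
```

```text
the job is handed in; nothing more can be done
None
```

The parcel is logged on the middle-sized orange counter, and the job is handed in at about 10 s of the 32 s allowed; no verdict was reported.

**What I did:** I pushed the counter by its button with nearly closed fingers until its plain end met the rail. I then pressed the button to its stop and held it for about 0.9 s. The measured push was 7 to 11.5 N, above the 4 N the spring takes fully in. Then I backed straight off and lifted clear.

**Last checks:**
- **Counter:** it lies flat and flush on the rail, at yaw 3.3° against about 3° for the rail.
- **Button:** it stands out about 14 mm, which is its full length.
- **Blue counter:** it is within 1 mm of where it started.
- **Arm:** it is clear and touching nothing.

**Disagreement:** the button bottomed about 2 mm further along than I had calculated, which is about the calibration error. Button travel and the force on the rail were not measured directly; I inferred them from the wrist force and the arm stalling.

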